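# Lock a hatchling transport box shut in its stand

## Robot

A 6-joint arm with a two-finger parallel gripper is mounted at the origin on a cart in front of the work surface, level with it; the furniture and walls round the work are solid. World frame = base frame: x ahead of the robot, y to its left, z up, the work surface at z = 0. Lengths are in mm, angles in rad, forces in N, time in s.
With the tool pointing down it reaches from about 275 to 1000 mm from the base axis. Payload 8.4 kg.
Tool frame: the origin (TCP) lies at the centre of the arm's flange, where the gripper is bolted on; the fingertips stand 173 mm ahead of it and the grasp point (between the pads) lies 155 mm ahead of it; z points along the fingers, y is the line along which they close (so a half turn about z gives the same grasp; the last joint's range is limited). The gripper opens to 85 mm and grips with 20 to 120 N. Pads are 22 mm wide; open, the fingers measure 114 mm over their backs; the gripper's body (76 mm by 85 mm) begins 54 mm behind the grasp point. The pads swing forward as they close: fully open they stand 13 mm farther back than shut.
Start: joints at [-1.108, 0.353, 1.633, -0, 1.155, -0.002], TCP at [280.152, -558.699, 404.681] pointing down, gripper open.
Joint ranges: [-2.63, 2.63], [-0.92, 2.1], [0.06, 2.66], [-1.3, 4.44], [0, 2.69], [-3.02, 3.02]. Speed limits (rad/s): [2.22, 2.22, 2.79, 3.14, 3.14, 3.14].

## Interface

Orientations are given as a 3x3 rotation matrix whose columns are the frame's x, y, z axes.
In Python, from workcell import robot gives the robot as it stands.
- The arm moves only by the shell command python3 -m creep 'ROWS'. ROWS is JSON, a list of rows, each a list of 3 entries, a list of its own where there are three numbers: the opening, from -1 (shut) to 1 (fully open), then the shift along the world's x, y, z in m, then the turn about the world's z in degrees. A call has 1 to 20 rows; each row is the pose to reach, as a shift and turn from the pose commanded when the call began; what a row does not reach only later rows make up. A row lasts 1/12 s, in which the tool goes at most 41.7 mm and 7.16 degrees, less where a joint would pass 70% of its speed; a pose out of reach is approached as far as the arm can. A call with a gripper value outside its range is refused whole. The fingers move at their own pace and stop on an object; the grip force is fixed at half the most. Time passes only in rows, so rows that repeat a pose let the fingers close. It gives the time, the measured TCP pose, the force, the opening and the grip force at its end, in the units of the state.
- robot.sense(): the state, without advancing time (a new reading comes with each control period).
- robot.grab_frame(name): name is "scene" or "top"; returns a dict with "frame" (384x512x3 uint8, blue, green, red), "mtx" (3x3 intrinsics, pixels), "extrinsics" (4x4, takes a point from camera to world coordinates). Camera axes: x right, y down, z forward; pixel columns grow to the right and rows downward; lengths in mm; the calibration is good to about 2 mm. A picture is of the moment at which its call begins. There is no depth.
- robot.job_done(): hands the job in; it is judged then, once.
The state is a dict: "time_s": time; "joints": joint angles; "joint_vel": joint speeds; "joint_efforts": joint torques, N m; "position": TCP position; "ee_rot": TCP orientation; "force": force on the tool from outside, world axes, zero at the start; "moment": the same for the moment, N m; "gripper_width": finger opening in mm; "finger_force": force on a finger pad.
Only numpy, scipy, OpenCV 4.12 (cv2) and the standard library are available. Lean on these libraries where they do the work, as an engineer would, in place of code of your own. Each camera call takes 0.05 s, during which the arm holds its last target. There are 200 camera calls.

## Task

Make the hatchling transport box escape-proof for the journey: tip its clear lid shut, slide the steel bolt over the lid as far as it goes, then push the thumb wedge along its ramp under the lock's cap until it jams the bolt fast and stays jammed when you let go. Push the wedge firmly as with a thumb, about 12 N, but never force it (20 N would split it), and do not move the things standing round about.

Things in the scene. Friction and masses are not known exactly. Their poses are not given: they have to be found in the camera images.
- stand: Fixed stand: grey plate 172 mm (x) by 362 mm (y), 8 mm thick, carrying a green transport box (128 x 190 mm, rim 76 mm above the table) and, on the box's -y side, an aluminium bracket with the lock. Origin: on the table under the box's centre; x = from the box's front to its lid hinges, y = along the bolt's closing direction, z up. Angle stops round the box are 27 mm high.
- lid_hinge (a point): Middle of the lid's hinge axis, at x = +70, z = +77 mm of the stand; axes as the stand's, the hinge along y.
- transport_box_lid (a joint): Angle of the clear lid: 0 = shut; at the start about 1.7 rad = standing open, leaning a little back over its hinges (end stop 1.83). It is 2 mm thick, 192 mm along y and reaches 135 mm from the hinge axis; shut, its top is 79 mm above the table. Pushed from behind it swings over easily; below about 1.1 rad it falls shut by itself.
- lid_edge (a point): Middle of the lid's free edge, on its outer face (on top when shut; looking to the stand's +x when open). Moves with the lid; its axes are the stand's when the lid is shut.
- bolt: Sliding steel bar, 24 mm wide (x), 151 mm long (y), 10 mm thick. Origin: middle of its tip (the end towards the box), on its underside, 82 mm above the table; axes as the stand's. It slides along the stand's +y (2 N friction) over the shut lid; fully home, when its thumb plate meets the posts, its origin is at y = -62 mm of the stand. Starts 35 to 45 mm back, clear of the lid.
- bolt_plate (a point): Top centre of the bolt's upright black thumb plate: 46 mm (x) by 12 mm (y), 34 mm high, its top 44 mm above the bolt's underside, near the bolt's outer (-y) end. There is room for fingers behind it (-y) and beyond both its ends in x; none between it and the lock's posts when home.
- lock_cap (a point): Top centre of the lock's aluminium cap, 46 x 56 mm, on four posts, sloping down 1 in 12 towards the stand's +x; 113 mm above the table, its screw heads up to 120 mm. The bolt passes under it along y, the wedge above the bolt along x, between two steel rails.
- wedge: Black thumb wedge under the cap, 115 mm long (x), 24 mm wide, 17 mm high at its thick (-x) end. Origin: top centre of its thumb tab (12 mm in x, 22 in y) on that end, the tab free for 25 mm below, 46 mm above the underside; axes as the stand's. Pushed along +x it slides down 1 in 12 (3 N friction), rails 17 mm or more below the tab's top, until it jams on the bolt's wear pad.
- wedge_way (a point): Fixed point over the wedge's path, 50 mm before the lock's middle (-x), 150 mm above the table. The brass wear pad on the bolt is screwed up 0.5 to 2.9 mm proud of it, differently each time, so the wedge meets it 10 to 46 mm after its start: to be felt. Then the push rises some 8 N per mm: 12 N jams it well, under 8 N is loose, 20 N splits it. It stays where it is left.
- blue_cap_bottle: Bystander: white bottle with a blue cap, 60 x 60 x 64 mm. Leave it alone.
- pot_a: Bystander: white lidded pot, 66 mm across, 47 mm high. Leave it alone.
- pot_c: Bystander: white lidded pot, 62 mm across, 53 mm high. Leave it alone.
- water_dish: Bystander: black water dish, 66 mm across, 26 mm high. Leave it alone.
- hygrometer: Bystander: white hygrometer, 40 x 58 x 15 mm. Leave it alone.
- powder_jar: Bystander: white jar with a green lid, 64 mm across, 90 mm high. Leave it alone.
- tape_roll: Bystander: roll of masking tape, 68 mm across, 19 mm high. Leave it alone.

How it is judged:
By the outcome, as a careful person would: the job done as asked, in the order asked, and still so for the second after the job is handed in, with the robot touching nothing.
It also fails if it takes over 56 s, if anything falls off the work surface, if the arm or the gripper's body presses on something with over 40 N, if the wrist force passes 120 N, or if a joint passes its speed limit or range.

## Working session

There is one attempt and no reset: what is moved stays moved. The work goes in short steps, Python scripts to look and compute and a shell command to move; the robot and the scene stay as the last step left them, time stands still between calls to the robot, and variables do not carry over. Pictures are saved under pics/ and viewed, at most 10 in all, crops included, and the job is handed in when it is done.

```bash
ls; mkdir -p pics
python3 - <<'E'
from workcell import robot
import cv2,numpy as np
for n in("scene","top"):
    d=robot.grab_frame(n); cv2.imwrite(f"pics/{n}0.png",d["frame"]); np.savez(f"{n}0.npz",**d)
    print(n,d["mtx"].round(1).tolist(),d["extrinsics"].round(3).tolist())
s=robot.sense();print(s["time_s"],s["position"],s["ee_rot"],s["force"],s["gripper_width"])
E
```

```text
pics
scene [[444.7, 0.0, 248.3], [0.0, 444.7, 194.2], [0.0, 0.0, 1.0]] [[-0.598, -0.352, 0.72, -510.654], [-0.801, 0.262, -0.538, 694.606], [0.001, -0.899, -0.439, 746.504], [0.0, 0.0, 0.0, 1.0]]
top [[405.4, 0.0, 254.0], [0.0, 405.4, 193.1], [0.0, 0.0, 1.0]] [[-0.003, -0.994, 0.112, 413.744], [-1.0, 0.006, 0.023, -100.255], [-0.024, -0.112, -0.993, 1305.94], [0.0, 0.0, 0.0, 1.0]]
0.1 [ 280.06245652 -558.52035827  404.02780582] [[ 8.93927535e-01  4.48211206e-01 -5.26894039e-04]
 [ 4.48211514e-01 -8.93926825e-01  1.12730959e-03]
 [ 3.42680763e-05 -1.24389306e-03 -9.99999226e-01]] [ 0.26399721  0.35924626 -0.08409873] 85.27444334478912
```

View pics/scene0.png

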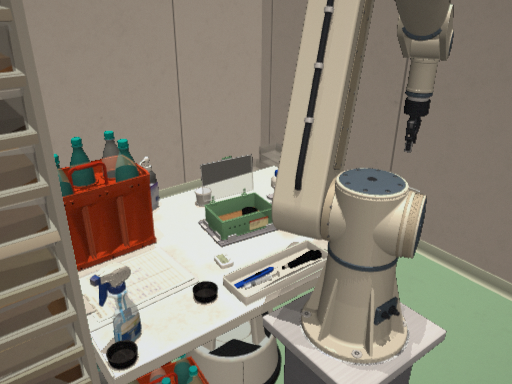

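View pics/top0.png

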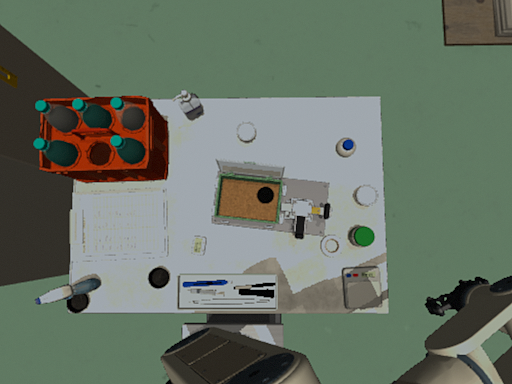

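The top view shows the box at about (250,198), with the open lid above it at (250,168). The lock is at (300,210), the bolt's black plate at (326,210), and the wedge's black tab end at (300,228). I'll zoom in next.

Run:
```python
import cv2
im=cv2.imread("pics/top0.png")[150:250,200:350]
cv2.imwrite("pics/topc.png",cv2.resize(im,None,fx=5.3,fy=5.3,interpolation=cv2.INTER_CUBIC))
```

```text
(no output)
```

View pics/topc.png

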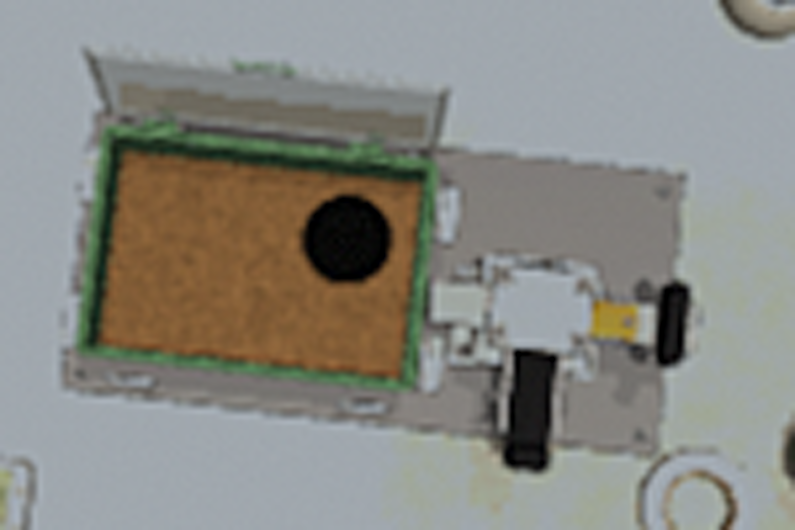

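The crop shows the rim corners at (108,127), (437,160), (412,385) and (80,355). The bolt plate is at (673,323), the wedge tab end at (527,462), and the base plate corners at (683,175), (655,455) and (62,388).

```bash
cat > h.py <<'E'
import cv2,numpy as np
def load(n): return dict(np.load(n+".npz"))
def ray(d,u,v,z):
    r=d["extrinsics"][:3,:3]@np.linalg.inv(d["mtx"])@[u,v,1]; o=d["extrinsics"][:3,3]
    return o+r*(z-o[2])/r[2]
def proj(d,p):
    e=d["extrinsics"];q=d["mtx"]@(e[:3,:3].T@(np.array(p,float)-e[:3,3]));return q[:2]/q[2]
E
python3 - <<'E'
from h import *
d=load("top0");c=lambda u,v,z:ray(d,200+(u+.5)/5.3-.5,150+(v+.5)/5.3-.5,z)
hsv=cv2.cvtColor(d["frame"],cv2.COLOR_BGR2HSV)
m=cv2.inRange(hsv,(45,60,40),(85,255,255)); m[:,:210]=0;m[:,300:]=0;m[:170]=0;m[225:]=0
m[:173]=0
v,u=np.nonzero(m); P=np.array([ray(d,a,b,76)[:2] for a,b in zip(u,v)],np.float32)
print(cv2.minAreaRect(P))
K=np.array([c(*p,76)[:2] for p in[(108,127),(437,160),(412,385),(80,355)]]);print(K.round(1),K.mean(0))
e=(K[0]+K[3]-K[1]-K[2]);print("yaw of y axis",np.degrees(np.arctan2(-e[0],e[1])))
Q=np.array([c(*p,8)[:2] for p in[(683,175),(655,455),(62,388)]]);print("plate",Q.round(1),Q[[0,2]].mean(0),np.linalg.norm(Q[0]-Q[1]),np.linalg.norm(Q[1]-Q[2]))
g=Q[2]-Q[1];print("yaw",np.degrees(np.arctan2(-g[0],g[1])))
print("boltplate",c(673,323,126),"wedge tab top",c(527,462,125)," cap",c(543,312,113))
E
```

```text
((539.7437744140625, -54.95501708984375), (196.1572723388672, 138.9686279296875), 83.58206939697266)
[[ 613.7   32.8]
 [ 593.1 -157.7]
 [ 463.4 -142. ]
 [ 481.4   48.1]] [537.89308925 -54.69214171]
yaw of y axis -5.788731690615653
plate [[ 592.8 -309.9]
 [ 423.7 -289.2]
 [ 465.2   67.1]] [ 529.01396761 -121.43649092] 170.30804367574717 358.7279505064265
yaw -6.643326212973037
boltplate [ 494.72076367 -283.48813568  126.        ] wedge tab top [ 419.28003844 -202.59145608  125.        ]  cap [ 502.07348773 -213.78371644  113.        ]
```

```bash
python3 -m creep '[[-1,[0.0,0.0,0.04],0],[-1,[0.03,0.04,0.04],7],[-1,[0.06,0.075,0.04],14],[-1,[0.09,0.11,0.04],21],[-1,[0.12,0.15,0.04],28],[-1,[0.15,0.19,0.04],35],[-1,[0.18,0.225,0.04],42],[-1,[0.21,0.265,0.04],49],[-1,[0.24,0.3,0.04],57],[-1,[0.27,0.34,0.04],57],[-1,[0.3,0.375,0.04],57],[-1,[0.33,0.41,0.04],57],[-1,[0.36,0.45,0.04],57],[-1,[0.388,0.489,0.04],57],[-1,[0.388,0.489,0.04],57],[-1,[0.388,0.489,0.04],57],[-1,[0.388,0.489,0.04],57]]'
```

```text
time_s: 1.52
position: [671.3, -64.1, 443.9]
ee_rot: [[0.107, 0.994, 0.001], [0.994, -0.107, 0.002], [0.003, 0.001, -1.0]]
force: [-0.7, 0.0, -0.2]
gripper_width: 0.2
finger_force: 0.0
```

```bash
python3 -m creep '[[-1,[0,0,-0.03],0],[-1,[0,0,-0.06],0],[-1,[0,0,-0.096],0],[-1,[0,0,-0.096],0],[-1,[-0.012,0.001,-0.096],0],[-1,[-0.024,0.003,-0.096],0],[-1,[-0.036,0.004,-0.096],0],[-1,[-0.048,0.005,-0.096],0],[-1,[-0.056,0.006,-0.096],0],[-1,[-0.064,0.007,-0.096],0],[-1,[-0.072,0.008,-0.096],0],[-1,[-0.08,0.009,-0.096],0],[-1,[-0.088,0.01,-0.096],0],[-1,[-0.096,0.011,-0.096],0],[-1,[-0.104,0.012,-0.096],0],[-1,[-0.112,0.013,-0.096],0],[-1,[-0.12,0.014,-0.096],0],[-1,[-0.12,0.014,-0.096],0],[-1,[-0.12,0.014,-0.096],0]]'
python3 - <<'E'
from workcell import robot
import cv2
a=robot.grab_frame("scene")["frame"][130:270,170:310];b=robot.grab_frame("top")["frame"][140:280,180:370]
cv2.imwrite("pics/lid.png",cv2.resize(cv2.hconcat([a,b]),None,fx=2.4,fy=2.4,interpolation=cv2.INTER_CUBIC))
E
```

```text
time_s: 3.1
position: [547.8, -55.7, 348.8]
ee_rot: [[0.111, 0.994, 0.0], [0.994, -0.111, 0.0], [0.0, 0.0, -1.0]]
force: [-0.1, 0.6, -0.3]
gripper_width: -0.2
finger_force: 0.0
```

View pics/lid.png

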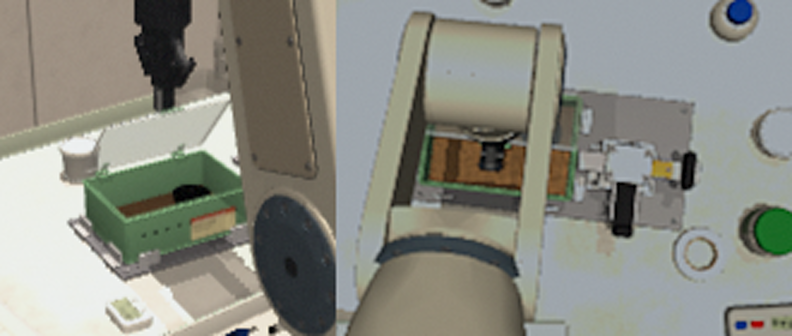

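The scene view shows the lid still partly raised with the fingers behind it, so it's either mid-fall or still held. I'll push a bit further.

```bash
python3 -m creep '[[-1,[-0.01,0.001,0],0],[-1,[-0.02,0.002,0],0],[-1,[-0.03,0.003,0],0],[-1,[-0.04,0.004,0],0],[-1,[-0.05,0.005,0],0],[-1,[-0.05,0.005,0],0],[-1,[-0.05,0.005,0],0],[-1,[-0.05,0.005,0.05],0],[-1,[-0.05,0.005,0.08],0],[-1,[-0.05,0.005,0.08],0],[-1,[-0.05,0.005,0.08],0],[-1,[-0.05,0.005,0.08],0]]'
python3 - <<'E'
from workcell import robot
import cv2
a=robot.grab_frame("scene")["frame"][130:270,170:310];b=robot.grab_frame("top")["frame"][140:280,180:370]
cv2.imwrite("pics/lid2.png",cv2.resize(cv2.hconcat([a,b]),None,fx=2.4,fy=2.4,interpolation=cv2.INTER_CUBIC))
E
```

```text
time_s: 4.2
position: [498.3, -50.7, 428.7]
ee_rot: [[0.111, 0.994, 0.001], [0.994, -0.111, -0.0], [0.0, 0.001, -1.0]]
force: [-0.2, -0.7, -0.3]
gripper_width: -0.1
finger_force: 0.0
```

View pics/lid2.png

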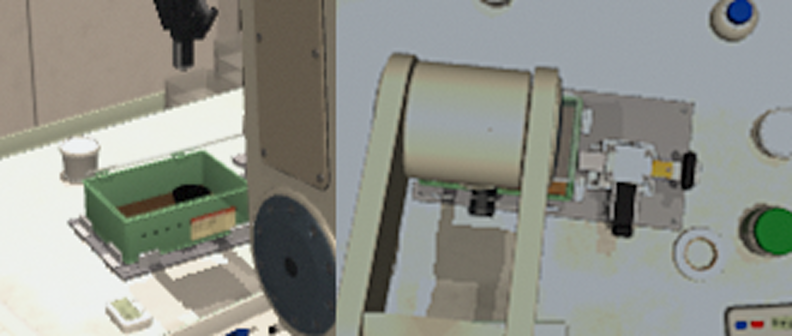

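The raised lid is gone from the scene view, so it appears shut, and I'll confirm once the arm has moved away. Next is the spot behind the bolt plate.

```bash
python3 -m creep '[[-1,[0,-0.04,0],0],[-1,[-0.002,-0.08,0],0],[-1,[-0.003,-0.12,0],0],[-1,[-0.004,-0.16,0],0],[-1,[-0.006,-0.2,0],0],[-1,[-0.007,-0.24,0],0],[-1,[-0.008,-0.27,0],0],[-1,[-0.008,-0.27,0],0],[-1,[-0.008,-0.27,-0.04],0],[-1,[-0.008,-0.27,-0.06],0],[-1,[-0.008,-0.27,-0.06],0],[-1,[-0.008,-0.27,-0.06],0]]'
python3 - <<'E'
from workcell import robot
import cv2,numpy as np
from h import *
A=robot.grab_frame("scene");B=robot.grab_frame("top");np.savez("top1.npz",**B);np.savez("scene1.npz",**A)
a=A["frame"][150:260,185:295];b=B["frame"][160:270,200:350]
cv2.imwrite("pics/b1.png",cv2.resize(cv2.hconcat([a,b]),None,fx=3,fy=3,interpolation=cv2.INTER_CUBIC))
E
```

```text
time_s: 5.3
position: [489.8, -320.2, 367.1]
ee_rot: [[0.111, 0.994, -0.003], [0.994, -0.111, 0.002], [0.002, -0.004, -1.0]]
force: [0.8, 0.3, 0.5]
gripper_width: 0.1
finger_force: 0.0
```

View pics/b1.png

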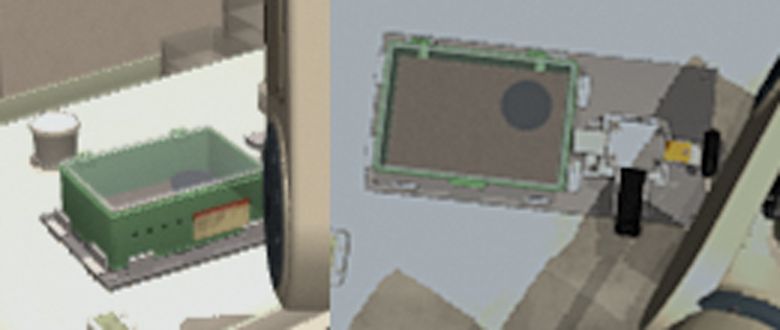

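The lid is shut: the box interior looks greyed through it in both views. Next I'll lower the fingers behind the plate and push the bolt.

```bash
python3 -m creep '[[-1,[0,0,-0.03],0],[-1,[0,0,-0.06],0],[-1,[0,0,-0.092],0],[-1,[0,0,-0.092],0],[-1,[0.001,0.006,-0.092],0],[-1,[0.001,0.012,-0.092],0],[-1,[0.002,0.018,-0.092],0],[-1,[0.003,0.024,-0.092],0],[-1,[0.003,0.03,-0.092],0],[-1,[0.004,0.034,-0.092],0],[-1,[0.004,0.038,-0.092],0],[-1,[0.005,0.042,-0.092],0],[-1,[0.005,0.042,-0.092],0]]'
```

```text
time_s: 6.48
position: [495.2, -277.9, 276.7]
ee_rot: [[0.111, 0.994, -0.0], [0.994, -0.111, 0.0], [0.0, -0.0, -1.0]]
force: [0.7, -0.1, -0.7]
gripper_width: -0.1
finger_force: 0.0
```

```bash
python3 -m creep '[[-1,[0,0.003,0],0],[-1,[0.001,0.006,0],0],[-1,[0.001,0.009,0],0],[-1,[0.001,0.012,0],0]]'
python3 - <<'E'
from workcell import robot
import cv2,numpy as np
B=robot.grab_frame("top")
b=B["frame"][180:260,260:370]
cv2.imwrite("pics/b2.png",cv2.resize(b,None,fx=5,fy=5,interpolation=cv2.INTER_CUBIC))
E
```

```text
time_s: 6.82
position: [496.3, -266.6, 276.6]
ee_rot: [[0.111, 0.994, 0.0], [0.994, -0.111, -0.0], [-0.0, 0.0, -1.0]]
force: [0.8, -3.1, -0.2]
gripper_width: 0.0
finger_force: 1.1
```

View pics/b2.png

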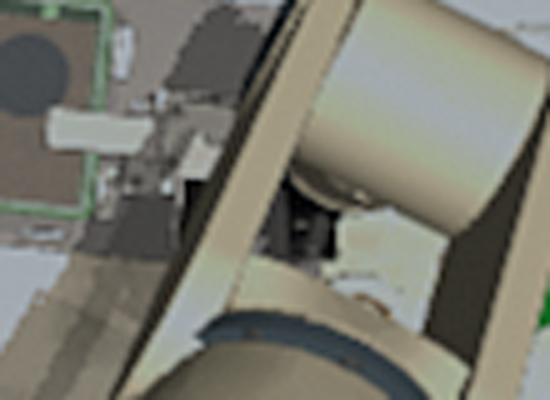

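The bolt tip now lies over the lid, at about crop (47,128). I'll continue to its stop.

```bash
python3 -m creep '[[-1,[0,0.001,0],0],[-1,[0,0.002,0],0],[-1,[0,0.003,0],0],[-1,[0.0005,0.004,0],0]]'
```

```text
time_s: 7.2
position: [496.5, -262.6, 276.6]
ee_rot: [[0.111, 0.994, -0.0], [0.994, -0.111, 0.0], [-0.0, -0.0, -1.0]]
force: [-1.7, -6.6, 1.0]
gripper_width: 0.2
finger_force: 3.7
```

```bash
python3 -m creep '[[-1,[0,0.001,0],0],[-1,[0,0.001,0],0]]';python3 -m creep '[[-1,[0,0.001,0],0],[-1,[0,0.001,0],0]]'
```

```text
time_s: 7.37
position: [496.5, -262.4, 276.7]
ee_rot: [[0.11, 0.994, -0.0], [0.994, -0.11, -0.002], [-0.002, -0.0, -1.0]]
force: [-0.9, -7.7, -1.1]
gripper_width: 0.1
finger_force: 4.0
time_s: 7.53
position: [496.5, -262.0, 276.8]
ee_rot: [[0.11, 0.994, -0.0], [0.994, -0.11, -0.003], [-0.003, 0.0, -1.0]]
force: [-2.9, -13.0, -2.5]
gripper_width: 0.2
finger_force: 6.6
```

The force rose to 13 N with no further motion, so the bolt is home. I'll back off, lift and turn for the wedge, and check the fingertip length from the earlier picture (tip at lid2 crop (183,68)).

```bash
python3 - <<'E'
from h import *
s=load("scene0")
print("seen",170+183/2.4,130+68/2.4,[proj(s,(498.3,-50.7,428.7-k)).round(1) for k in(173,186)])
E
python3 -m creep '[[-1,[0,-0.01,0],0],[-1,[-0.003,-0.028,0],0],[-1,[-0.003,-0.028,0.04],0],[-1,[-0.003,-0.028,0.075],0],[-1,[-0.003,-0.028,0.1],0],[-1,[-0.035,-0.01,0.1],-7],[-1,[-0.07,0.01,0.1],-14],[-1,[-0.1,0.03,0.1],-21],[-1,[-0.112,0.06,0.1],-28],[-1,[-0.112,0.061,0.1],-35],[-1,[-0.112,0.061,0.1],-42],[-1,[-0.112,0.061,0.1],-49],[-1,[-0.112,0.061,0.1],-56],[-1,[-0.112,0.061,0.1],-63],[-1,[-0.112,0.061,0.1],-70],[-1,[-0.112,0.061,0.1],-77],[-1,[-0.112,0.061,0.1],-84],[-1,[-0.112,0.061,0.1],-90],[-1,[-0.112,0.061,0.1],-90],[-1,[-0.112,0.061,0.1],-90]]'
python3 - <<'E'
from workcell import robot
from h import *
A=robot.grab_frame("scene");B=robot.grab_frame("top");np.savez("top2.npz",**B);np.savez("scene2.npz",**A)
a=A["frame"][170:270,195:345];b=B["frame"][170:270,220:350]
cv2.imwrite("pics/w1.png",cv2.resize(cv2.hconcat([a,b]),None,fx=2.8,fy=2.8,interpolation=cv2.INTER_CUBIC))
E
```

```text
seen 246.25 158.33333333333334 [array([246.1, 157.9]), array([246.2, 161.9])]
time_s: 9.2
position: [384.5, -199.6, 376.6]
ee_rot: [[0.994, -0.108, -0.0], [-0.108, -0.994, 0.001], [-0.001, -0.001, -1.0]]
force: [-0.0, -0.4, 1.0]
gripper_width: 0.3
finger_force: 0.0
```

View pics/w1.png

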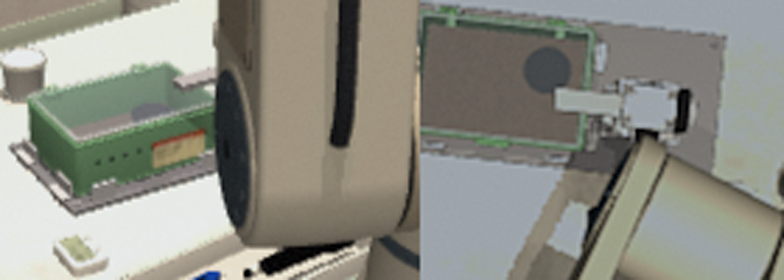

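The bolt plate sits tight against the posts and the lid is shut. The tip length matches 173 mm. Next I'll lower behind the wedge tab and approach it.

```bash
python3 -m creep '[[-1,[0,0,-0.03],0],[-1,[0,0,-0.06],0],[-1,[0,0,-0.075],0],[-1,[0,0,-0.075],0],[-1,[0,0,-0.075],0],[-1,[0.003,0,-0.075],0],[-1,[0.006,-0.001,-0.075],0],[-1,[0.009,-0.001,-0.075],0],[-1,[0.012,-0.001,-0.075],0],[-1,[0.012,-0.001,-0.075],0]]'
```

```text
time_s: 10.13
position: [397.5, -200.9, 302.3]
ee_rot: [[0.994, -0.111, 0.002], [-0.111, -0.994, -0.001], [0.002, 0.001, -1.0]]
force: [-1.0, -0.3, -0.5]
gripper_width: 0.2
finger_force: 0.0
```

```bash
python3 -m creep '[[-1,[0.001,0,0],0],[-1,[0.002,0,0],0],[-1,[0.003,0,0],0],[-1,[0.004,0,0],0]]'; python3 -m creep '[[-1,[0.001,0,0],0],[-1,[0.002,0,0],0],[-1,[0.003,-0.001,0],0],[-1,[0.004,-0.001,0],0]]'
```

```text
time_s: 10.47
position: [400.7, -200.7, 301.7]
ee_rot: [[0.994, -0.111, -0.0], [-0.111, -0.994, 0.0], [-0.0, -0.0, -1.0]]
force: [0.1, 0.4, -0.2]
gripper_width: -0.5
finger_force: 0.0
time_s: 10.8
position: [404.8, -201.8, 301.7]
ee_rot: [[0.994, -0.111, -0.0], [-0.111, -0.994, -0.0], [-0.0, 0.0, -1.0]]
force: [0.8, 0.2, -0.1]
gripper_width: -0.1
finger_force: 0.0
```

```bash
python3 -m creep '[[-1,[0.001,0,0],0],[-1,[0.002,0,0],0],[-1,[0.003,0,0],0]]'; python3 -m creep '[[-1,[0.001,0,0],0],[-1,[0.002,0,0],0],[-1,[0.003,-0.001,0],0]]'
```

```text
time_s: 11.05
position: [407.4, -201.7, 301.5]
ee_rot: [[0.994, -0.111, -0.001], [-0.111, -0.994, 0.0], [-0.001, 0.0, -1.0]]
force: [-2.9, -1.6, 0.9]
gripper_width: 0.1
finger_force: 1.5
time_s: 11.3
position: [410.3, -202.4, 301.4]
ee_rot: [[0.994, -0.111, -0.001], [-0.111, -0.994, 0.001], [-0.001, -0.001, -1.0]]
force: [-3.2, 3.3, -0.2]
gripper_width: -0.2
finger_force: 1.5
```

```bash
python3 -m creep '[[-1,[0.001,0,0],0],[-1,[0.002,0,0],0],[-1,[0.003,0,0],0]]'
```

```text
time_s: 11.55
position: [413.5, -202.6, 301.4]
ee_rot: [[0.994, -0.111, -0.001], [-0.111, -0.994, 0.0], [-0.001, -0.0, -1.0]]
force: [-3.5, 0.4, -1.8]
gripper_width: 0.1
finger_force: 1.6
```

```bash
python3 -m creep '[[-1,[0.001,0,0],0],[-1,[0.002,-0.0005,0],0]]'
```

```text
time_s: 11.72
position: [415.7, -203.0, 301.6]
ee_rot: [[0.994, -0.111, -0.0], [-0.111, -0.994, 0.0], [-0.0, -0.0, -1.0]]
force: [-3.0, 1.6, -2.1]
gripper_width: 0.1
finger_force: 1.6
```

```bash
python3 -m creep '[[-1,[0.001,0,0],0],[-1,[0.002,0,0],0]]'
```

```text
time_s: 11.88
position: [417.7, -203.2, 301.7]
ee_rot: [[0.994, -0.111, -0.0], [-0.111, -0.994, -0.0], [-0.0, 0.0, -1.0]]
force: [-3.5, 0.8, -2.3]
gripper_width: 0.5
finger_force: 1.6
```

```bash
python3 -m creep '[[-1,[0.001,0,0],0],[-1,[0.002,0,0],0]]'
```

```text
time_s: 12.05
position: [419.8, -203.3, 301.7]
ee_rot: [[0.994, -0.111, 0.0], [-0.111, -0.994, -0.0], [0.0, 0.0, -1.0]]
force: [-3.4, -0.5, -2.6]
gripper_width: 0.1
finger_force: 1.6
```

```bash
python3 -m creep '[[-1,[0.001,0,0],0],[-1,[0.002,-0.0005,0],0]]'
```

```text
time_s: 12.22
position: [421.8, -203.6, 301.7]
ee_rot: [[0.994, -0.111, -0.0], [-0.111, -0.994, 0.0], [-0.0, -0.0, -1.0]]
force: [-2.0, 1.6, -1.1]
gripper_width: 0.0
finger_force: 1.6
```

```bash
python3 -m creep '[[-1,[0.001,0,0],0],[-1,[0.002,0,0],0]]'
```

```text
time_s: 12.38
position: [423.7, -203.7, 301.7]
ee_rot: [[0.994, -0.111, -0.0], [-0.111, -0.994, -0.0], [-0.0, 0.0, -1.0]]
force: [-2.6, 0.8, -2.5]
gripper_width: -0.1
finger_force: 1.6
```

```bash
python3 -m creep '[[-1,[0.001,0,0],0],[-1,[0.002,-0.0005,0],0]]'
```

```text
time_s: 12.55
position: [425.7, -204.1, 301.7]
ee_rot: [[0.994, -0.111, -0.0], [-0.111, -0.994, 0.0], [-0.0, -0.0, -1.0]]
force: [-2.8, 1.9, -1.1]
gripper_width: 0.1
finger_force: 1.6
```

```bash
python3 -m creep '[[-1,[0.001,0,0],0],[-1,[0.002,0,0],0]]'
```

```text
time_s: 12.72
position: [427.7, -204.2, 301.7]
ee_rot: [[0.994, -0.111, -0.0], [-0.111, -0.994, -0.0], [-0.0, 0.0, -1.0]]
force: [-3.4, 0.5, -1.7]
gripper_width: -0.1
finger_force: 1.6
```

```bash
python3 -m creep '[[-1,[0.001,0,0],0],[-1,[0.002,0,0],0]]'
```

```text
time_s: 12.88
position: [429.8, -204.3, 301.7]
ee_rot: [[0.994, -0.111, 0.0], [-0.111, -0.994, -0.0], [0.0, 0.0, -1.0]]
force: [-3.3, -0.2, -2.7]
gripper_width: 0.1
finger_force: 1.6
```

```bash
python3 -m creep '[[-1,[0.001,0,0],0],[-1,[0.002,-0.0005,0],0]]'
```

```text
time_s: 13.05
position: [431.7, -204.6, 301.7]
ee_rot: [[0.994, -0.111, -0.0], [-0.111, -0.994, 0.0], [-0.0, -0.0, -1.0]]
force: [-2.9, 2.4, -1.9]
gripper_width: -0.2
finger_force: 1.6
```

```bash
python3 -m creep '[[-1,[0.001,0,0],0],[-1,[0.002,0,0],0]]'
```

```text
time_s: 13.22
position: [433.7, -204.7, 301.7]
ee_rot: [[0.994, -0.111, -0.0], [-0.111, -0.994, -0.0], [-0.0, 0.0, -1.0]]
force: [-3.3, 0.5, -1.4]
gripper_width: 0.4
finger_force: 1.6
```

```bash
python3 -m creep '[[-1,[0.001,0,-0.0005],0],[-1,[0.002,-0.0005,-0.001],0]]'
```

```text
time_s: 13.38
position: [436.1, -205.2, 301.0]
ee_rot: [[0.994, -0.111, 0.001], [-0.111, -0.994, -0.0], [0.001, 0.0, -1.0]]
force: [-2.5, 1.3, 1.7]
gripper_width: -0.2
finger_force: 1.4
```

```bash
python3 -m creep '[[-1,[0.001,0,0],0],[-1,[0.002,0,0],0]]'
```

```text
time_s: 13.55
position: [437.9, -205.4, 300.8]
ee_rot: [[0.994, -0.111, 0.0], [-0.111, -0.994, -0.001], [0.0, 0.0, -1.0]]
force: [-3.6, -0.8, 0.5]
gripper_width: -0.1
finger_force: 1.5
```

```bash
python3 -m creep '[[-1,[0.001,0,0],0],[-1,[0.002,0,0],0]]'
```

```text
time_s: 13.72
position: [439.8, -205.4, 300.7]
ee_rot: [[0.994, -0.111, 0.0], [-0.111, -0.994, -0.0], [0.0, 0.0, -1.0]]
force: [-3.5, -1.5, -0.1]
gripper_width: -0.1
finger_force: 1.5
```

```bash
python3 -m creep '[[-1,[0.001,0,0],0],[-1,[0.002,-0.0005,0],0]]'
```

```text
time_s: 13.88
position: [441.7, -205.6, 300.6]
ee_rot: [[0.994, -0.111, -0.0], [-0.111, -0.994, 0.0], [-0.0, -0.0, -1.0]]
force: [-3.1, 1.0, -0.1]
gripper_width: 0.2
finger_force: 1.5
```

```bash
python3 -m creep '[[-1,[0.001,0,0],0],[-1,[0.002,-0.0005,0],0]]'
```

```text
time_s: 14.05
position: [443.5, -205.9, 300.4]
ee_rot: [[0.994, -0.111, -0.001], [-0.111, -0.994, 0.001], [-0.001, -0.001, -1.0]]
force: [-5.3, 4.2, 0.2]
gripper_width: -0.1
finger_force: 2.4
```

Contact: the finger force rose from 1.5 to 2.4 N. From here I'll use small steps.

```bash
python3 -m creep '[[-1,[0.0003,0,0],0],[-1,[0.0005,0,0],0],[-1,[0.0005,0,0],0]]'
```

```text
time_s: 14.3
position: [443.8, -205.9, 300.4]
ee_rot: [[0.994, -0.111, -0.001], [-0.111, -0.994, 0.001], [-0.001, -0.001, -1.0]]
force: [-3.8, 1.3, 1.1]
gripper_width: -0.0
finger_force: 2.4
```

```bash
python3 -m creep '[[-1,[0.0005,0,0],0],[-1,[0.0008,0,0],0],[-1,[0.0008,0,0],0]]'
```

```text
time_s: 14.55
position: [444.4, -205.9, 300.4]
ee_rot: [[0.994, -0.111, -0.002], [-0.111, -0.994, 0.001], [-0.002, -0.001, -1.0]]
force: [-6.2, 1.1, 0.7]
gripper_width: -0.1
finger_force: 3.0
```

```bash
python3 -m creep '[[-1,[0.0005,0,0],0],[-1,[0.001,0,0],0],[-1,[0.001,0,0],0]]'
```

```text
time_s: 14.8
position: [445.2, -206.0, 300.4]
ee_rot: [[0.994, -0.111, -0.003], [-0.111, -0.994, 0.001], [-0.003, -0.0, -1.0]]
force: [-7.8, 0.5, 2.5]
gripper_width: 0.1
finger_force: 3.7
```

```bash
python3 -m creep '[[-1,[0.0005,0,0],0],[-1,[0.001,0,0],0],[-1,[0.001,0,0],0]]'
```

```text
time_s: 15.05
position: [445.9, -206.0, 300.3]
ee_rot: [[0.994, -0.111, -0.003], [-0.111, -0.994, 0.001], [-0.003, -0.0, -1.0]]
force: [-9.1, -0.4, 3.7]
gripper_width: 0.2
finger_force: 4.4
```

```bash
python3 -m creep '[[-1,[0.0005,0,0],0],[-1,[0.001,0,0],0],[-1,[0.001,0,0],0]]'
```

```text
time_s: 15.3
position: [446.7, -206.1, 300.3]
ee_rot: [[0.994, -0.111, -0.004], [-0.111, -0.994, 0.001], [-0.004, -0.0, -1.0]]
force: [-10.7, -1.2, 4.0]
gripper_width: 0.2
finger_force: 5.2
```

```bash
python3 -m creep '[[-1,[0.0005,0,0],0],[-1,[0.001,0,0],0],[-1,[0.001,0,0],0]]'
```

```text
time_s: 15.55
position: [447.4, -206.1, 300.2]
ee_rot: [[0.994, -0.11, -0.005], [-0.11, -0.994, 0.001], [-0.005, -0.0, -1.0]]
force: [-12.5, -3.0, 4.8]
gripper_width: -0.2
finger_force: 6.0
```

The push is at about 12.5 N, so the wedge is jammed. I'll back straight off and move clear to look.

```bash
python3 -m creep '[[-1,[-0.003,0,0],0],[-1,[-0.01,0.001,0],0],[-1,[-0.04,0.004,0],0],[-1,[-0.05,0.005,0.03],0],[-1,[-0.05,0.005,0.07],0],[-1,[-0.06,-0.03,0.11],0],[-1,[-0.07,-0.07,0.13],0],[-1,[-0.08,-0.11,0.13],0],[-1,[-0.09,-0.15,0.13],0],[-1,[-0.1,-0.19,0.13],0],[-1,[-0.11,-0.23,0.13],0],[-1,[-0.12,-0.27,0.13],0],[-1,[-0.13,-0.31,0.13],0],[-1,[-0.13,-0.35,0.13],0],[-1,[-0.13,-0.35,0.13],0],[-1,[-0.13,-0.35,0.13],0]]'
python3 - <<'E'
from workcell import robot
from h import *
A=robot.grab_frame("scene");B=robot.grab_frame("top")
a=A["frame"][150:260,185:325];b=B["frame"][110:270,180:390]
a=cv2.resize(a,None,fx=2.5,fy=160/110*2.5*110/110)[:400]
b=cv2.resize(b,None,fx=2.1,fy=2.5,interpolation=cv2.INTER_CUBIC)
cv2.imwrite("pics/end.png",cv2.hconcat([a[:400],b[:400]]))
E
```

```text
time_s: 16.88
position: [318.4, -558.9, 430.4]
ee_rot: [[0.994, -0.113, 0.001], [-0.113, -0.994, -0.002], [0.001, 0.002, -1.0]]
force: [0.3, 1.0, -0.0]
gripper_width: -0.0
finger_force: 0.0
```

View pics/end.png

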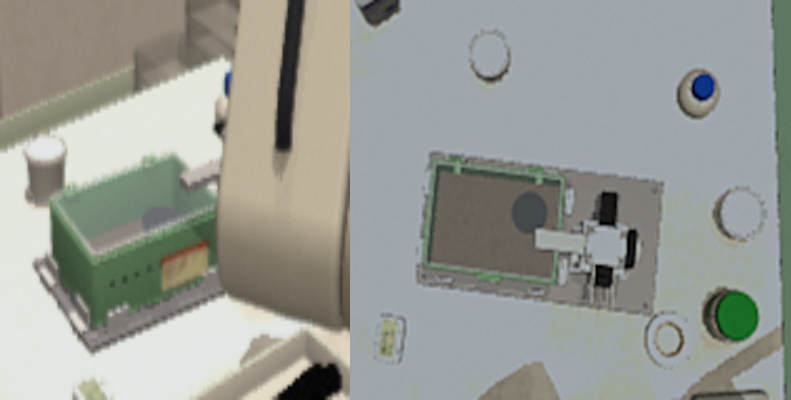

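The lid is shut. The bolt is home, with its tip at crop (540,238) over the lid and its plate at (630,248) against the posts. The wedge is pushed through at (605,210–280), and the bystanders haven't moved.

```bash
python3 -c "
from workcell import robot
print(robot.job_done())"
```

```text
the job is handed in; nothing more can be done
None
```

The job is handed in: the lid is shut, the bolt is fully home, and the wedge was jammed at about 12.5 N and left in place, with no sign in the final picture that anything around it moved.

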